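# Sweep the pastry cutters off the board into the wash tray

## Task

Sweep the three steel pastry cutters (round, square and six-sided) along the wooden board with your fingers and over its end, so that they drop into the shallow metal tray that stands against that end. Only push them, never pick them up, and leave the little jar and the kitchen timer standing in their places on the board and everything else on the table where it is.

Things in the scene. Friction and masses are not known exactly. Their poses are not given: they have to be found in the camera images.
- board: fixed light-wood bench board, 270 (x) x 300 (y) x 40 mm high. Origin at the centre of its underside, on the table; z up, so its top is 40 mm above the origin. Along each of its two long sides (x = +-123 to +-135 mm) runs a lip 10 mm high; the two ends (y = +-150 mm) are open. The board stands at a slightly different yaw each time
- tray: fixed shallow aluminium tray, 280 (x) x 180 (y) x 18 mm high, walls and floor 4 mm thick, open on top. It stands on the table with a long side 3 mm from one end of the board, either the board's +y or its -y end, its axes parallel to the board's. Origin at the centre of its underside
- rack: fixed low wire cooling rack, 280 x 170 mm, 31 mm high, at the end of the board opposite the tray; not to be used. Origin at the centre of its underside
- round_cutter: loose round steel pastry cutter: an upright ring 52 mm in diameter, 25 mm high, wall 3 mm, open above and below, about 60 g. Origin at its very centre (12.5 mm above the board). It lies in one of the two lanes along the board's sides, about 83 mm from the board's centre line x = 0
- square_cutter: loose square steel pastry cutter, 40 x 40 mm, 25 mm high, wall 3 mm, hollow, open above and below, about 60 g; sides along its x and y. Origin at its very centre (12.5 mm above the board). In one of the same two lanes, at any yaw
- hex_cutter: loose six-sided steel pastry cutter, 46 mm across the flats (53 mm across corners), 25 mm high, wall 3 mm, hollow, open above and below, about 60 g. Origin at its very centre (12.5 mm above the board). In one of the same two lanes, at any yaw; two of the three cutters share one lane, one behind the other
- jar: small loose amber glass jar with a steel cap, 40 mm in diameter, 42 mm high, standing near the board's centre line; to be left alone. Origin at the centre of its underside
- timer: small loose white kitchen timer, round, 40 mm in diameter, 38 mm high, standing near the board's centre line; to be left alone. Origin at the centre of its underside
- brush: loose pastry brush about 200 mm long, lying on the table to the right of the board; to be left alone
- pepper: loose dark wooden pepper mill 54 mm in diameter, 105 mm high, standing to the robot's left; to be left alone

How it is judged (in metres and radians):
At the end, for the whole second after the job is handed in: All three cutters are in the tray, any way up, settled (slower than 0.15 m/s; a slow roll within the tray is allowed): centre inside the tray's walls and no more than 43 mm above the table. The jar and the timer stand upright on the board within 30 mm of where they were (x of round_cutter in the frame of tray between -0.136 and 0.136 m and y of round_cutter in the frame of tray between -0.088 and 0.088 m and z of each of round_cutter, square_cutter, hex_cutter in the frame of tray below 0.043 m and linear speed of each of round_cutter, square_cutter, hex_cutter below 0.15 m/s and x of square_cutter in the frame of tray between -0.136 and 0.136 m and y of square_cutter in the frame of tray between -0.088 and 0.088 m and x of hex_cutter in the frame of tray between -0.136 and 0.136 m and y of hex_cutter in the frame of tray between -0.088 and 0.088 m and distance of each of jar, timer from where it was at the start of the episode below 0.03 m and angle between each of jar, timer's own z axis and vertical below 0.5 rad); the robot touches nothing.
It fails at once if a cutter is lifted (its centre more than 22 mm above where it lay on the board) (height (world z) of any of round_cutter, square_cutter, hex_cutter above 0.075 m).
It fails at once if the jar or the timer on the board is moved more than 30 mm or tipped (distance of any of jar, timer from where it was at the start of the episode above 0.03 m or angle between any of jar, timer's own z axis and vertical above 0.5 rad).
It fails at once if the brush or the pepper mill on the table is moved more than 40 mm (distance of any of brush, pepper from where it was at the start of the episode above 0.04 m).
It also fails if it takes over 72 s, if anything falls off the work surface, if the arm or the gripper's body presses on something with over 40 N, if the wrist force passes 120 N, or if a joint passes its speed limit or range.

## Robot

A 6-joint arm with a two-finger parallel gripper is mounted at the origin on the work surface. World frame = base frame: x ahead of the robot, y to its left, z up, the work surface at z = 0. Lengths are in mm, angles in rad, forces in N, time in s.
With the tool pointing down it reaches from about 350 to 875 mm from the base axis. Payload 4.2 kg.
Tool frame: the origin (TCP) lies midway between the tips of the shut fingers; the grasp point (between the pads) lies 19 mm behind it (arm.grip_point_offset is the distance from the TCP to the grasp point, in mm); y points along the fingers, z is the direction in which the jaws open and shut, and the axes are right-handed (so a half turn about y gives the same grasp; the last joint's range is limited). The gripper opens to 85 mm and grips with 20 to 120 N. Pads are 22 mm wide; open, the fingers measure 114 mm over their backs; the gripper's body (76 mm by 85 mm) begins 54 mm behind the grasp point. The pads swing forward as they close: fully open they stand 13 mm farther back than shut.
Start: joints at [-0.982, 0.385, 0.008, 0, -1.194, -0.259], TCP at [202.424, -591.29, 231.312] pointing down, gripper open.
Joint ranges: [-3.14, 3.14], [-1.21, 2.06], [-1.07, 1.41], [-3.16, 2.05], [-2.99, -0.16], [-3.1, 3.1]. Speed limits (rad/s): [2.79, 2.79, 3.14, 3.14, 3.14, 3.14].

## Interface

Orientations are given as a unit quaternion [x, y, z, w].
In Python, from bench import arm, optics, job_done, spotter gives the robot as it stands.
- The arm moves only by the tool jog_arm, never from a script. Its arguments are lists of equal length, an entry for each row: "translation": the shift along the tool's x, y, z in units of 50 mm (1.0 is 50 mm), a list of three; "rot": the turn, a rotation vector about the tool's x, y, z in units of 8 degrees (1.0 is 8 degrees), a list of three; "gripper": the opening, from 0 (shut) to 1 (fully open). A call has 1 to 20 rows; each row is the pose to reach, as a shift and turn from the pose measured when the call began, along the tool's axes at that moment; what a row does not reach only later rows make up. A row lasts 1/10 s, in which the tool goes at most 50 mm and 8.59 degrees, less where a joint would pass 70% of its speed; a pose out of reach is approached as far as the arm can. A call with a gripper value outside its range is refused whole. The fingers move at their own pace and stop on an object; the grip force is fixed at half the most. Time passes only in rows, so rows that repeat a pose let the fingers close. It gives the time, the measured TCP pose, the force and the opening at its end, in the units of the state.
- arm.read_state(): the state, without advancing time (a new reading comes with each control period).
- optics.get_image(name): name is "side" or "top" or "wrist"; returns a dict with "frame" (480x640x3 uint8, red, green, blue), "mtx" (3x3 intrinsics, pixels), "xyz" and "attitude" of the camera in the world; the wrist camera has in their place "T_tool_cam" (4x4, takes a point from camera to tool coordinates, whose origin is the TCP and whose axes are the tool frame's). Camera axes: x right, y down, z forward; pixel columns grow to the right and rows downward; lengths in mm; the calibration is good to about 2 mm. A picture is of the moment at which its call begins: read the wrist's pose just before it. There is no depth.
- job_done(): hands the job in, once; it reports no verdict.
Trained networks look in the newest picture that a camera, given by its name, has taken for a name from the list of things; names that differ only in an ending like _2 or _b are one class to them, and where a whole thing is asked for, a point or a joint stands for the part that bears it (a point fixed in the world has none). Each returns a list of dicts, best first, with "score" (0 to 1); they miss things now and then, are a little off and sometimes report something else, mostly with a low value. They report only what shows in the picture. A call takes as long as a camera call.
- spotter.look_for(camera, thing): "centre" ([x, y, z] in mm, in the coordinates of the camera as it stood for that picture, good to about 4 mm: the middle of the surface that is visible of it).
The state is a dict: "clock": time; "joints": joint angles; "joint_vel": joint speeds; "joint_efforts": joint torques, N m; "position": TCP position; "ee_rot": TCP orientation; "contact_force": force on the tool from outside, world axes, zero at the start; "wrist_torque": the same for the moment, N m; "gripper_width": finger opening in mm.
Only numpy, scipy, OpenCV 4.12 (cv2) and the standard library are available. Lean on these libraries where they do the work, as an engineer would, in place of code of your own. Each camera call takes 0.05 s, during which the arm holds its last target. There are 200 camera calls.

## Working session

There is one attempt and no reset: what is moved stays moved. The work goes in short steps, Python scripts to look and compute and a tool call to move; the robot and the scene stay as the last step left them, time stands still between calls to the robot, and variables do not carry over. Pictures are saved under pics/ and viewed, about 8 in all and at most 12, crops included, and the job is handed in when it is done.

Besides the shell and the picture viewer there is one more tool, called after "Request:" as name(argument=value, ...) on one line, values as JSON. jog_arm: Moves the arm, as the interface text tells. Its arguments: {"type":"object","properties":{"translation":{"type":"array"},"rot":{"type":"array"},"gripper":{"type":"array"}},"required":["translation","rot","gripper"]}

```bash
mkdir -p pics
cat > h.py <<'E'
import numpy as np, cv2
from scipy.spatial.transform import Rotation as R
from bench import arm, optics, job_done, spotter
def look(cam,save=None,things=()):
    im=optics.get_image(cam)
    if save: cv2.imwrite('pics/'+save,im['frame'][:,:,::-1])
    out={}
    for t in things:
        r=spotter.look_for(cam,t)
        out[t]=[(np.round(R.from_quat(im['attitude']).apply(d['centre'])+im['xyz']).astype(int).tolist(),round(d['score'],2)) for d in r[:3]]
    return im,out
def topix(im,P):
    p=R.from_quat(im['attitude']).inv().apply(np.atleast_2d(P)-im['xyz']); q=p@np.array(im['mtx']).T
    return q[:,:2]/q[:,2:]
def ray(im,uv,z):
    d=R.from_quat(im['attitude']).apply(np.linalg.solve(im['mtx'],[*uv,1])); o=np.array(im['xyz'])
    return o+d*(z-o[2])/d[2]
E
python3 - <<'E'
from h import *
im,o=look('top','top.png',['board','tray','rack','round_cutter','square_cutter','hex_cutter','jar','timer','brush','pepper'])
for k,v in o.items(): print(k,v)
look('side','side.png')
print(im['xyz'],im['attitude'],im['mtx'],arm.read_state())
E
```

```text
board [([556, -7, 39], 0.63)]
tray [([556, -249, 4], 0.92), ([566, 237, 30], 0.72), ([557, -7, 41], 0.65)]
rack [([564, 236, 30], 0.67)]
round_cutter [([479, 26, 64], 0.64)]
square_cutter []
hex_cutter [([643, 68, 67], 0.51), ([602, -476, 21], 0.23)]
jar [([557, 88, 76], 0.46)]
timer [([556, -112, 74], 0.5)]
brush [([599, -475, 18], 0.9), ([539, 507, 77], 0.72), ([556, 90, 79], 0.63)]
pepper [([536, 506, 78], 0.64)]
[ 3.43600738e+02 -1.94345023e-01  1.66243124e+03] [-0.70477244  0.70615158 -0.0418263   0.05381747] [[555.77475812   0.         319.62462096]
 [  0.         555.77475812 243.83104907]
 [  0.           0.           1.        ]] {'clock': 0.6, 'joints': array([-9.82410275e-01,  3.84678535e-01,  7.91107470e-03, -6.75873219e-05,
       -1.19398703e+00, -2.58624148e-01]), 'joint_vel': array([-0.00079392,  0.00060889,  0.00098625,  0.00021   , -0.00162324,
        0.00102467]), 'joint_efforts': array([ 6.51578102e-04, -3.91830182e+01,  1.88529932e+01,  4.18872222e+00,
       -4.16067523e-04, -3.24009768e-06]), 'position': array([ 202.43494801, -591.28454738,  231.31934699]), 'ee_rot': array([ 0.69752272,  0.11607856, -0.11602589, -0.69751402]), 'contact_force': array([ 0.03154016,  0.09496618, -0.98397736]), 'wrist_torque': array([-0.03960126, -0.03674756, -0.02498416]), 'gripper_width': 85.50001781759745}
```

View pics/top.png

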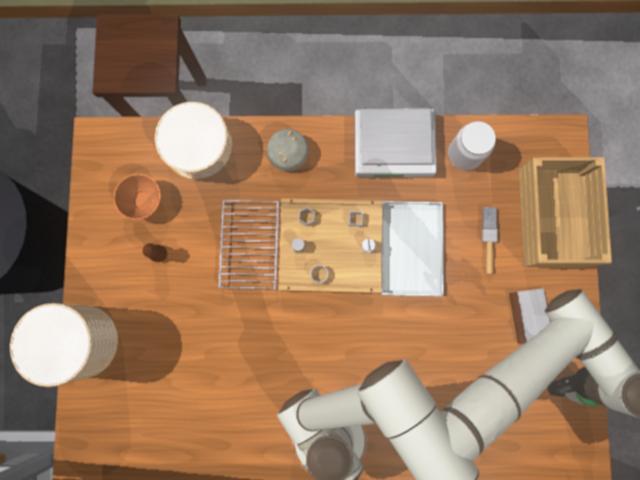

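View pics/side.png

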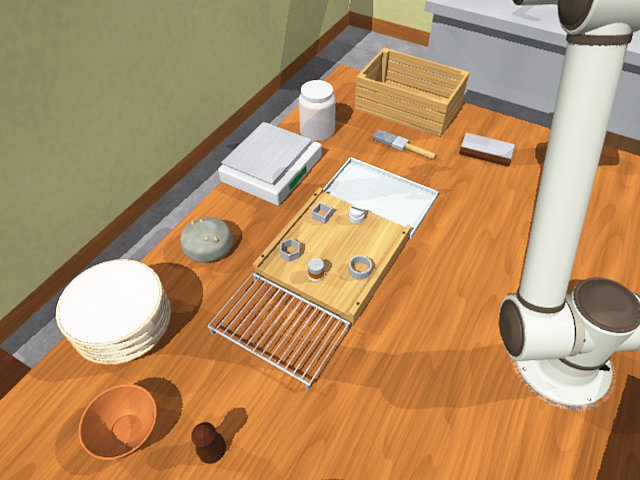

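The tray is at the board's -y end (top image, tray at 412,248). The hex (307,216) and square (357,218) share the far lane. The round cutter is in the near lane (320,273), the jar is at (298,245) and the timer at (369,246). Next I'll compute the positions and a hover pose.

```bash
cat >> h.py <<'E'
def move(target,yaw_deg):
    # tool y down, tool z along board x turned by yaw
    s=arm.read_state(); p=s['position']; r=R.from_quat(s['ee_rot'])
    best=None
    for k in (0,180):
        a=np.radians(yaw_deg+k); z=np.array([np.cos(a),np.sin(a),0]); y=np.array([0,0,-1.]); x=np.cross(y,z)
        rel=(r.inv()*R.from_matrix(np.stack([x,y,z],1))).as_rotvec()
        if best is None or np.linalg.norm(rel)<np.linalg.norm(best): best=rel
    print('t',np.round(r.inv().apply(np.array(target)-p)/50,2),'rot',np.round(np.degrees(best)/8,2),'clock',s['clock'],'pos',np.round(p,1),'axes',np.round(r.as_matrix(),2).tolist())
E
python3 - <<'E'
from h import *
im,_=look('top')
for n,uv,z in [('hex',(307,216),55),('sq',(357,218),55),('round',(320,273),55),('jar',(298,245),80),('timer',(369,246),78)]: print(n,ray(im,uv,z).round())
move([545,-20,330],0)
f=im['frame'][190:310,210:455,::-1]; cv2.imwrite('pics/crop.png',cv2.resize(f,None,fx=3.2,fy=3.2,interpolation=cv2.INTER_CUBIC))
w=optics.get_image('wrist'); print(np.round(w['T_tool_cam'],2),w['mtx'])
E
```

```text
hex [645.  64.  55.]
sq [639. -83.  55.]
round [477.  26.  55.]
jar [556.  89.  80.]
timer [ 553. -115.   78.]
t [10.18 -1.97  8.59] rot [-0.   -8.89  0.  ] clock 0.65 pos [ 202.4 -591.3  231.3] axes [[0.95, 0.0, -0.32], [0.32, 0.0, 0.95], [0.0, -1.0, 0.0]]
[[  -0.      0.96    0.27  -66.93]
 [  -0.     -0.27    0.96 -143.19]
 [   1.      0.      0.      0.19]
 [   0.      0.      0.      1.  ]] [[398.00214398   0.         316.91645891]
 [  0.         398.00214398 243.22136156]
 [  0.           0.           1.        ]]
```

View pics/crop.png

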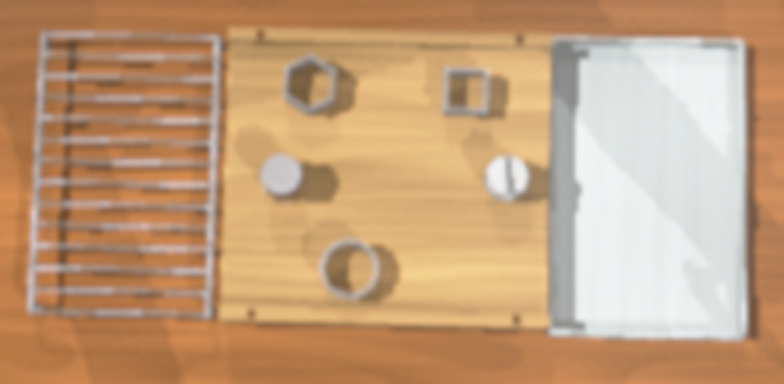

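Crop: the board's corners are at about (228,27), (553,38), (549,328) and (220,320), the hex at (311,84), the square at (466,91) and the round cutter at (350,268). The jar is at (282,175) and the timer at (508,177).

Run:
```python
from h import *
im,_=look('top')
for n,uv,z in [('c1',(228,27),50),('c2',(553,38),50),('c3',(549,328),50),('c4',(220,320),50),('hex',(311,84),65),('sq',(466,91),65),('round',(350,268),65),('jar',(282,175),82),('timer',(508,177),78),('tr far R',(744,41),18),('tr near R',(747,337),18)]: print(n,ray(im,(uv[0]/3.2+210-.3,uv[1]/3.2+190-.3),z).round())
```

```text
c1 [700. 142.  50.]
c2 [ 689. -159.   50.]
c3 [ 422. -151.   50.]
c4 [429. 147.  50.]
hex [644.  64.  65.]
sq [637. -77.  65.]
round [475.  29.  65.]
jar [557.  89.  82.]
timer [ 556. -114.   78.]
tr far R [ 692. -341.   18.]
tr near R [ 415. -335.   18.]
```

Request:
jog_arm(translation=[[5,-2,4.3],[10.18,-2,8.6],[10.18,-2,8.6],[10.18,-2,8.6],[10.18,-2,8.6],[10.18,-2,8.6],[10.18,-2,8.6],[10.18,-2,8.6],[10.18,-2,8.6],[10.18,-2,8.6],[10.18,-2,8.6],[10.18,-2,8.6],[10.18,-2,8.6],[10.18,-2,8.6],[10.18,-2,8.6],[10.18,-2,8.6],[10.18,-2,8.6],[10.18,-2,8.6],[10.18,-2,8.6],[10.18,-2,8.6]], rot=[[0,-1,0],[0,-2,0],[0,-3,0],[0,-4,0],[0,-5,0],[0,-6,0],[0,-7,0],[0,-8,0],[0,-8.9,0],[0,-8.9,0],[0,-8.9,0],[0,-8.9,0],[0,-8.9,0],[0,-8.9,0],[0,-8.9,0],[0,-8.9,0],[0,-8.9,0],[0,-8.9,0],[0,-8.9,0],[0,-8.9,0]], gripper=[0.4,0.4,0.4,0.4,0.4,0.4,0.4,0.4,0.4,0.4,0.4,0.4,0.4,0.4,0.4,0.4,0.4,0.4,0.4,0.4])

```text
clock: 2.75
position: [544.5, -20.3, 331.5]
ee_rot: [0.5, 0.5, -0.5, -0.5]
contact_force: [-1.0, -0.8, -0.1]
gripper_width: 34.2
```

```bash
cat >> h.py <<'E'
def wrist(save=None):
    s=arm.read_state(); im=optics.get_image('wrist')
    T=np.eye(4); T[:3,:3]=R.from_quat(s['ee_rot']).as_matrix(); T[:3,3]=s['position']
    W=T@np.array(im['T_tool_cam']); im['xyz']=W[:3,3]; im['attitude']=R.from_matrix(W[:3,:3]).as_quat()
    if save: cv2.imwrite('pics/'+save,im['frame'][:,:,::-1])
    return im
E
python3 - <<'E'
from h import *
im=wrist('w1.png')
for t in ['round_cutter','square_cutter','hex_cutter','jar','timer']:
    print(t,[(np.round(R.from_quat(im['attitude']).apply(d['centre'])+im['xyz']).tolist(),round(d['score'],2)) for d in spotter.look_for('wrist',t)[:2]])
print(topix(im,[[644,64,65],[637,-77,65],[475,29,65],[557,89,82],[556,-114,78]]).round())
move([637,-20,130],-1.8)
E
```

```text
round_cutter [([476.0, 32.0, 59.0], 0.65)]
square_cutter [([643.0, -74.0, 66.0], 0.83)]
hex_cutter [([646.0, 67.0, 62.0], 0.75)]
jar [([560.0, 88.0, 87.0], 0.59)]
timer [([560.0, -114.0, 74.0], 0.85)]
[[226. 276.]
 [224. 143.]
 [382. 245.]
 [305. 304.]
 [305. 103.]]
t [-0.01  4.03 -1.85] rot [ 0.    0.24 -0.  ] clock 3.05 pos [544.7 -19.7 331.3] axes [[-0.0, 0.0, -1.0], [1.0, -0.0, -0.0], [-0.0, -1.0, -0.0]]
```

View pics/w1.png

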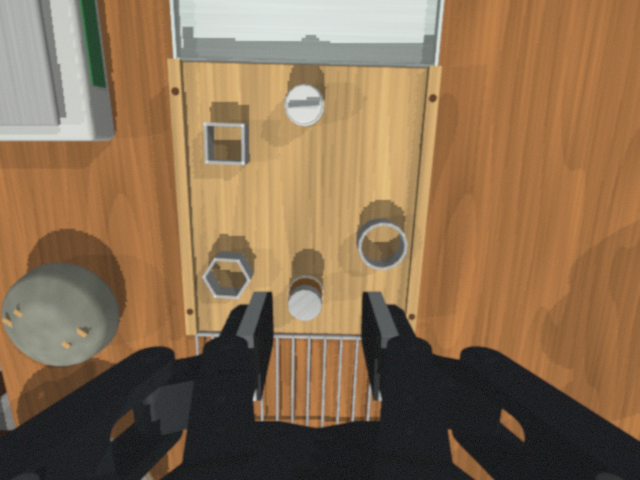

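The wrist picture agrees with the top camera: timer (304,104), square (226,144), round (382,245), hex (228,277), jar (305,297). I'll go down behind the square, between it and the hex.

Request:
jog_arm(translation=[[0.2,1,-1],[0.2,2,-1.9],[0.2,3,-1.9],[0.2,4,-1.9],[0.2,4,-1.9],[0.2,4.5,-1.9],[0.2,5,-1.9],[0.2,5.3,-1.9],[0.2,5.5,-1.9],[0.2,5.65,-1.9],[0.2,5.65,-1.9],[0.2,5.65,-1.9],[0.2,5.65,-1.9]], rot=[[0,0.24,0],[0,0.24,0],[0,0.24,0],[0,0.24,0],[0,0.24,0],[0,0.24,0],[0,0.24,0],[0,0.24,0],[0,0.24,0],[0,0.24,0],[0,0.24,0],[0,0.24,0],[0,0.24,0]], gripper=[0.35,0.35,0.35,0.35,0.35,0.35,0.35,0.35,0.35,0.35,0.35,0.35,0.35])

```text
clock: 4.35
position: [640.4, -9.4, 50.0]
ee_rot: [0.508, 0.493, -0.491, -0.507]
contact_force: [0.7, -0.3, 0.0]
gripper_width: 30.0
```

Request:
jog_arm(translation=[[-0.2,0.08,0],[-0.4,0.08,0],[-0.6,0.08,0],[-0.75,0.08,0],[-0.95,0.08,0],[-1.15,0.08,0],[-1.35,0.08,0],[-1.55,0.08,0],[-1.75,0.08,0],[-1.95,0.08,0],[-2.15,0.08,0],[-2.35,0.08,0],[-2.55,0.08,0],[-2.75,0.08,0],[-2.95,0.08,0],[-3.15,0.08,0],[-3.35,0.08,0],[-3.5,0.08,0],[-3.5,0.08,0],[-3.5,0.08,0]], rot=[[0,0,0],[0,0,0],[0,0,0],[0,0,0],[0,0,0],[0,0,0],[0,0,0],[0,0,0],[0,0,0],[0,0,0],[0,0,0],[0,0,0],[0,0,0],[0,0,0],[0,0,0],[0,0,0],[0,0,0],[0,0,0],[0,0,0],[0,0,0]], gripper=[0.35,0.35,0.35,0.35,0.35,0.35,0.35,0.35,0.35,0.35,0.35,0.35,0.35,0.35,0.35,0.35,0.35,0.35,0.35,0.35])

```text
clock: 6.35
position: [634.8, -184.4, 45.8]
ee_rot: [0.508, 0.493, -0.491, -0.508]
contact_force: [-0.4, -0.3, 0.4]
gripper_width: 29.9
```

Run:
```python
from h import *
im,_=look('side','side2.png')
cv2.imwrite('pics/s2.png',cv2.resize(im['frame'][130:330,200:460,::-1],None,fx=2.5,fy=2.5))
print(arm.read_state()['position'],arm.read_state()['contact_force'])
```

```text
[ 634.89699181 -184.14818731   45.87081676] [-0.38170342  0.99880587 -0.15989876]
```

View pics/s2.png

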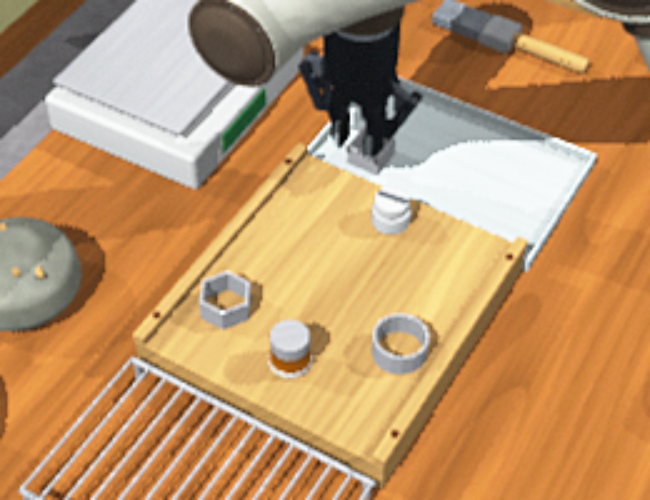

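The square is over the end at about (368,155) in this crop. The jar, timer, hex and round are undisturbed. I'll raise a little and check that the square stays down.

Request:
jog_arm(translation=[[0,-0.15,0],[0,-0.3,0],[0,-0.5,0],[0,-0.5,0]], rot=[[0,0,0],[0,0,0],[0,0,0],[0,0,0]], gripper=[0.35,0.35,0.35,0.35])

```text
clock: 6.8
position: [636.3, -184.1, 73.5]
ee_rot: [0.509, 0.494, -0.491, -0.506]
contact_force: [0.5, -0.3, 0.9]
gripper_width: 30.0
```

Run:
```python
from h import *
im=wrist('w2.png')
print([(np.round(R.from_quat(im['attitude']).apply(d['centre'])+im['xyz']).tolist(),round(d['score'],2)) for d in spotter.look_for('wrist','square_cutter')[:2]])
print(look('side',None,['square_cutter'])[1])
```

```text
[([635.0, -216.0, 31.0], 0.73)]
{'square_cutter': [([629, -207, 21], 0.77)]}
```

View pics/w2.png

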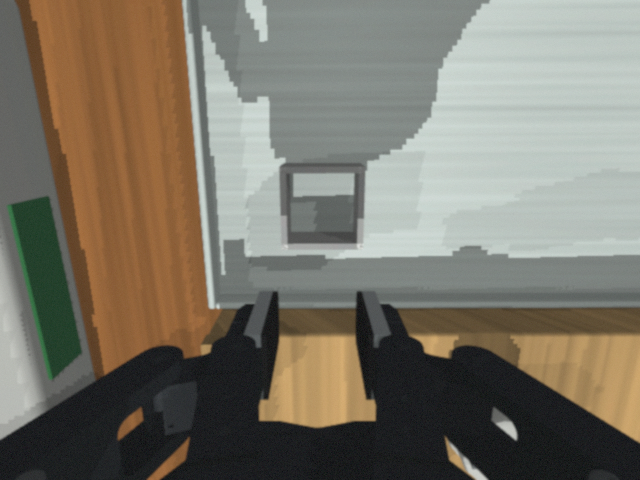

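The square lies flat in the tray, at (322,205) in the picture and around y=-213. I'll nudge it deeper with the fingers so the hex has room to land.

Request:
jog_arm(translation=[[0.12,0,0],[0.14,0.3,0],[0.14,0.7,0],[0.14,1.0,0],[0.14,1.05,0],[0.14,1.05,0],[-0.05,1.05,0],[-0.25,1.05,0],[-0.45,1.05,0],[-0.65,1.05,0],[-0.85,1.05,0],[-1.05,1.05,0],[-1.25,1.05,0],[-1.45,1.05,0],[-1.45,1.05,0],[-1.3,0.7,0],[-1.3,-0.2,0],[-1.3,-1.1,0],[-1.3,-1.3,0],[-1.3,-1.3,0]], rot=[[0,0,0],[0,0,0],[0,0,0],[0,0,0],[0,0,0],[0,0,0],[0,0,0],[0,0,0],[0,0,0],[0,0,0],[0,0,0],[0,0,0],[0,0,0],[0,0,0],[0,0,0],[0,0,0],[0,0,0],[0,0,0],[0,0,0],[0,0,0]], gripper=[0.35,0.35,0.35,0.35,0.35,0.35,0.35,0.35,0.35,0.35,0.35,0.35,0.35,0.35,0.35,0.35,0.35,0.35,0.35,0.35])

```text
clock: 9.0
position: [634.2, -248.5, 140.2]
ee_rot: [0.51, 0.494, -0.49, -0.505]
contact_force: [-0.2, -1.2, -0.8]
gripper_width: 29.8
```

Run:
```python
from h import *
print(look('side',None,['square_cutter','hex_cutter','round_cutter'])[1])
move([645,110,132],-1.8); move([645,110,46],-1.8)
```

```text
{'square_cutter': [([630, -289, 18], 0.64)], 'hex_cutter': [([643, 66, 56], 0.73)], 'round_cutter': [([473, 38, 55], 0.7)]}
t [ 7.17  0.05 -0.05] rot [-0.01 -0.    0.01] clock 9.2 pos [ 631.3 -248.4  133.8] axes [[0.03, -0.0, -1.0], [1.0, 0.0, 0.03], [0.0, -1.0, 0.0]]
t [ 7.17  1.77 -0.05] rot [-0.01 -0.    0.01] clock 9.2 pos [ 631.3 -248.4  133.8] axes [[0.03, -0.0, -1.0], [1.0, 0.0, 0.03], [0.0, -1.0, 0.0]]
```

Request:
jog_arm(translation=[[1,0,0],[2,0,0],[3,0,0],[4,0,0],[5,0,0],[6,0,0],[7,0,0],[7.25,0,0],[7.25,0,0],[7.25,0,0],[7.25,0.4,0],[7.25,0.8,0],[7.25,1.2,0],[7.25,1.5,0],[7.25,1.7,0],[7.25,1.77,0],[7.25,1.77,0],[7.25,1.77,0]], rot=[[0,0,0],[0,0,0],[0,0,0],[0,0,0],[0,0,0],[0,0,0],[0,0,0],[0,0,0],[0,0,0],[0,0,0],[0,0,0],[0,0,0],[0,0,0],[0,0,0],[0,0,0],[0,0,0],[0,0,0],[0,0,0]], gripper=[0.35,0.35,0.35,0.35,0.35,0.35,0.35,0.35,0.35,0.35,0.35,0.35,0.35,0.35,0.35,0.35,0.35,0.35])

```text
clock: 11.0
position: [643.2, 114.1, 46.7]
ee_rot: [-0.507, -0.492, 0.492, 0.508]
contact_force: [-0.4, -0.6, -0.5]
gripper_width: 30.3
```

Request:
jog_arm(translation=[[-0.2,0,0],[-0.4,0,0],[-0.6,0,0],[-0.8,0,0],[-1.0,0,0],[-1.2,0,0],[-1.4,0,0],[-1.6,0,0],[-1.8,0,0],[-2.0,0,0],[-2.2,0,0],[-2.4,0,0],[-2.6,0,0],[-2.8,0,0],[-3.0,0,0],[-3.0,0,0]], rot=[[0,0,0],[0,0,0],[0,0,0],[0,0,0],[0,0,0],[0,0,0],[0,0,0],[0,0,0],[0,0,0],[0,0,0],[0,0,0],[0,0,0],[0,0,0],[0,0,0],[0,0,0],[0,0,0]], gripper=[0.35,0.35,0.35,0.35,0.35,0.35,0.35,0.35,0.35,0.35,0.35,0.35,0.35,0.35,0.35,0.35])

```text
clock: 12.6
position: [638.0, -37.4, 46.2]
ee_rot: [-0.507, -0.492, 0.492, 0.509]
contact_force: [-0.2, -0.8, 0.2]
gripper_width: 29.9
```

Run:
```python
from h import *
print(look('side',None,['hex_cutter','timer','jar'])[1])
im=wrist('w3.png')
print([(np.round(R.from_quat(im['attitude']).apply(d['centre'])+im['xyz']).tolist(),round(d['score'],2)) for d in spotter.look_for('wrist','hex_cutter')[:2]])
```

```text
{'hex_cutter': [([642, -57, 51], 0.43)], 'timer': [([553, -103, 71], 0.53)], 'jar': [([553, 98, 83], 0.8), ([640, -56, 52], 0.31)]}
[([637.0, -63.0, 63.0], 0.92)]
```

View pics/w3.png

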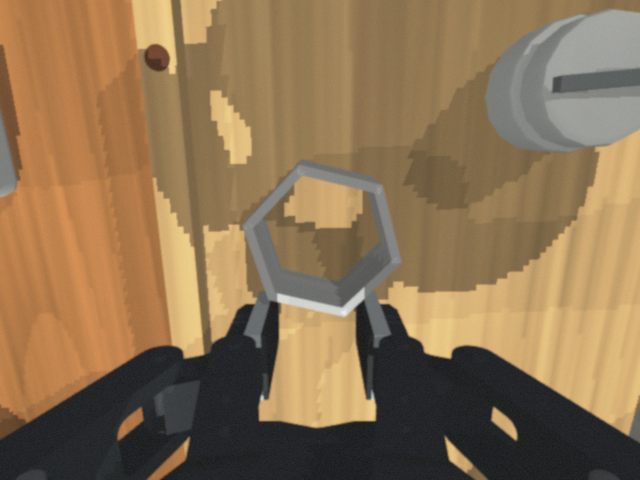

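The hex is cradled between the fingers, at (322,237) in the picture, and clear of the timer. I'll keep pushing and then rise.

Request:
jog_arm(translation=[[-0.2,0,0],[-0.4,0,0],[-0.6,0,0],[-0.8,0,0],[-1.0,0,0],[-1.2,0,0],[-1.4,0,0],[-1.6,0,0],[-1.8,0,0],[-2.0,0,0],[-2.2,0,0],[-2.4,0,0],[-2.6,0,0],[-2.8,0,0],[-3.0,0,0],[-3.1,0,0],[-3.1,0,0],[-3.0,-0.1,0],[-3.0,-0.4,0],[-3.0,-0.5,0]], rot=[[0,0,0],[0,0,0],[0,0,0],[0,0,0],[0,0,0],[0,0,0],[0,0,0],[0,0,0],[0,0,0],[0,0,0],[0,0,0],[0,0,0],[0,0,0],[0,0,0],[0,0,0],[0,0,0],[0,0,0],[0,0,0],[0,0,0],[0,0,0]], gripper=[0.35,0.35,0.35,0.35,0.35,0.35,0.35,0.35,0.35,0.35,0.35,0.35,0.35,0.35,0.35,0.35,0.35,0.35,0.35,0.35])

```text
clock: 14.9
position: [635.3, -185.1, 73.7]
ee_rot: [0.508, 0.494, -0.492, -0.507]
contact_force: [0.3, 0.5, 0.3]
gripper_width: 29.9
```

Run:
```python
from h import *
im=wrist('w4.png')
for t in ['hex_cutter','square_cutter']: print(t,[(np.round(R.from_quat(im['attitude']).apply(d['centre'])+im['xyz']).tolist(),round(d['score'],2)) for d in spotter.look_for('wrist',t)[:2]])
print(look('side',None,['hex_cutter','square_cutter','round_cutter'])[1])
move([477,80,132],-1.8);move([477,80,46],-1.8)
```

```text
hex_cutter [([616.0, -218.0, 30.0], 0.55)]
square_cutter [([635.0, -292.0, 28.0], 0.8), ([570.0, -114.0, 73.0], 0.64)]
{'hex_cutter': [([614, -221, 14], 0.7)], 'square_cutter': [([620, -289, 19], 0.51)], 'round_cutter': [([473, 33, 56], 0.9)]}
t [ 5.21 -1.21  3.29] rot [-0.01  0.    0.01] clock 15.25 pos [ 633.4 -185.4   70.6] axes [[0.03, -0.0, -1.0], [1.0, 0.0, 0.03], [0.0, -1.0, 0.0]]
t [5.21 0.51 3.29] rot [-0.01  0.    0.01] clock 15.25 pos [ 633.4 -185.4   70.6] axes [[0.03, -0.0, -1.0], [1.0, 0.0, 0.03], [0.0, -1.0, 0.0]]
```

View pics/w4.png

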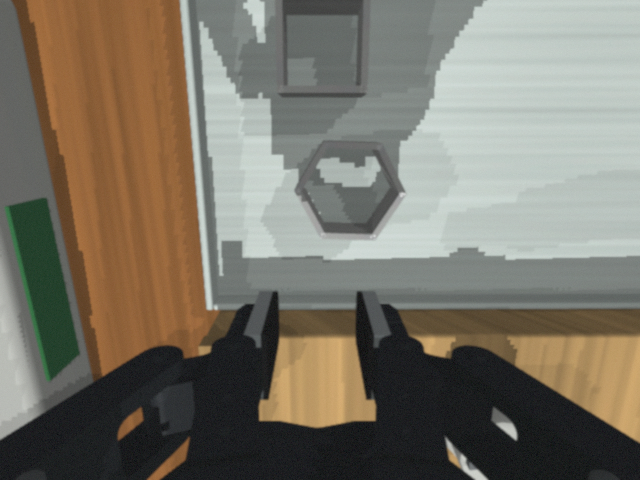

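Both cutters are flat in the tray (hex at (350,190), square at (322,45)). Now the round one.

Request:
jog_arm(translation=[[0,-0.7,0],[0,-1.3,0],[0.8,-1.3,0.5],[1.6,-1.3,1.0],[2.4,-1.3,1.5],[3.2,-1.3,2.0],[4.0,-1.3,2.6],[4.8,-1.3,3.1],[5.2,-1.3,3.3],[5.2,-1.3,3.3],[5.2,-1.3,3.3],[5.2,-0.9,3.3],[5.2,-0.5,3.3],[5.2,-0.1,3.3],[5.2,0.2,3.3],[5.2,0.4,3.3],[5.2,0.5,3.3],[5.2,0.5,3.3],[5.2,0.5,3.3]], rot=[[0,0,0],[0,0,0],[0,0,0],[0,0,0],[0,0,0],[0,0,0],[0,0,0],[0,0,0],[0,0,0],[0,0,0],[0,0,0],[0,0,0],[0,0,0],[0,0,0],[0,0,0],[0,0,0],[0,0,0],[0,0,0],[0,0,0]], gripper=[0.35,0.35,0.35,0.35,0.35,0.35,0.35,0.35,0.35,0.35,0.35,0.35,0.35,0.35,0.35,0.35,0.35,0.35,0.35])

```text
clock: 17.15
position: [477.1, 79.6, 46.8]
ee_rot: [-0.507, -0.493, 0.492, 0.509]
contact_force: [-0.2, 0.5, 0.1]
gripper_width: 29.4
```

Request:
jog_arm(translation=[[-0.2,0,0],[-0.4,0,0],[-0.6,0,0],[-0.8,0,0],[-1.0,0,0],[-1.2,0,0],[-1.4,0,0],[-1.6,0,0],[-1.8,0,0],[-2.0,0,0],[-2.2,0,0],[-2.4,0,0],[-2.4,0,0]], rot=[[0,0,0],[0,0,0],[0,0,0],[0,0,0],[0,0,0],[0,0,0],[0,0,0],[0,0,0],[0,0,0],[0,0,0],[0,0,0],[0,0,0],[0,0,0]], gripper=[0.35,0.35,0.35,0.35,0.35,0.35,0.35,0.35,0.35,0.35,0.35,0.35,0.35])

```text
clock: 18.45
position: [472.7, -41.6, 46.3]
ee_rot: [-0.507, -0.492, 0.492, 0.509]
contact_force: [-0.4, 0.1, 0.4]
gripper_width: 29.8
```

Run:
```python
from h import *
im=wrist()
for t in ['round_cutter','timer']: print(t,[(np.round(R.from_quat(im['attitude']).apply(d['centre'])+im['xyz']).tolist(),round(d['score'],2)) for d in spotter.look_for('wrist',t)[:2]])
print(look('side',None,['round_cutter'])[1], arm.read_state()['position'])
```

```text
round_cutter [([473.0, -69.0, 64.0], 0.88)]
timer [([546.0, -110.0, 72.0], 0.56), ([476.0, -64.0, 62.0], 0.47)]
{'round_cutter': []} [473.20508146 -40.25075574  46.42144745]
```

The round cutter is centred between the fingers. I'll finish the push and then rise.

Request:
jog_arm(translation=[[-0.2,0,0],[-0.4,0,0],[-0.6,0,0],[-0.8,0,0],[-1.0,0,0],[-1.2,0,0],[-1.4,0,0],[-1.6,0,0],[-1.8,0,0],[-2.0,0,0],[-2.2,0,0],[-2.4,0,0],[-2.6,0,0],[-2.8,0,0],[-3.0,0,0],[-3.0,0,0],[-2.9,-0.1,0],[-2.9,-0.4,0],[-2.9,-0.5,0]], rot=[[0,0,0],[0,0,0],[0,0,0],[0,0,0],[0,0,0],[0,0,0],[0,0,0],[0,0,0],[0,0,0],[0,0,0],[0,0,0],[0,0,0],[0,0,0],[0,0,0],[0,0,0],[0,0,0],[0,0,0],[0,0,0],[0,0,0]], gripper=[0.35,0.35,0.35,0.35,0.35,0.35,0.35,0.35,0.35,0.35,0.35,0.35,0.35,0.35,0.35,0.35,0.35,0.35,0.35])

```text
clock: 20.6
position: [469.7, -184.7, 72.5]
ee_rot: [-0.507, -0.493, 0.492, 0.507]
contact_force: [0.8, -0.2, 0.4]
gripper_width: 29.7
```

Run:
```python
from h import *
im=wrist('w5.png')
for t in ['round_cutter']: print(t,[(np.round(R.from_quat(im['attitude']).apply(d['centre'])+im['xyz']).tolist(),round(d['score'],2)) for d in spotter.look_for('wrist',t)[:2]])
print(look('side',None,['round_cutter'])[1])
```

```text
round_cutter [([472.0, -219.0, 29.0], 0.56)]
{'round_cutter': [([469, -211, 19], 0.54)]}
```

View pics/w5.png

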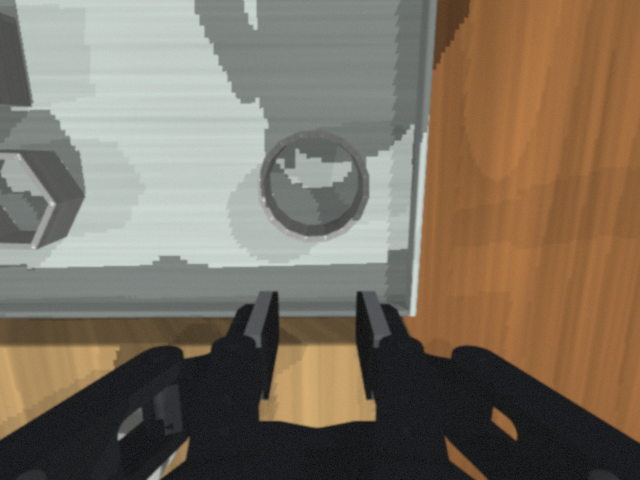

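The round cutter lies flat in the tray at (315,185). I'll raise the arm clear and check the scene.

Request:
jog_arm(translation=[[0,-0.8,0],[0,-1.6,0],[0,-2.4,0],[0,-3.2,0],[0,-4,0],[0,-4,0],[0,-4,0],[0,-4,0]], rot=[[0,0,0],[0,0,0],[0,0,0],[0,0,0],[0,0,0],[0,0,0],[0,0,0],[0,0,0]], gripper=[0.35,0.35,0.35,0.35,0.35,0.35,0.35,0.35])

```text
clock: 21.6
position: [467.9, -185.0, 269.4]
ee_rot: [-0.506, -0.492, 0.492, 0.509]
contact_force: [-0.3, 0.3, 0.2]
gripper_width: 29.9
```

Run:
```python
from h import *
im,o=look('side','end.png',['round_cutter','square_cutter','hex_cutter','jar','timer','brush','pepper']); print(o)
```

```text
{'round_cutter': [([470, -222, 21], 0.6)], 'square_cutter': [([634, -291, 20], 0.57)], 'hex_cutter': [([617, -226, 17], 0.74)], 'jar': [([554, 96, 80], 0.79)], 'timer': [([555, -103, 67], 0.6), ([597, -471, 17], 0.51)], 'brush': [([540, -269, 4], 0.31)], 'pepper': [([529, 519, 71], 0.79)]}
```

View pics/end.png

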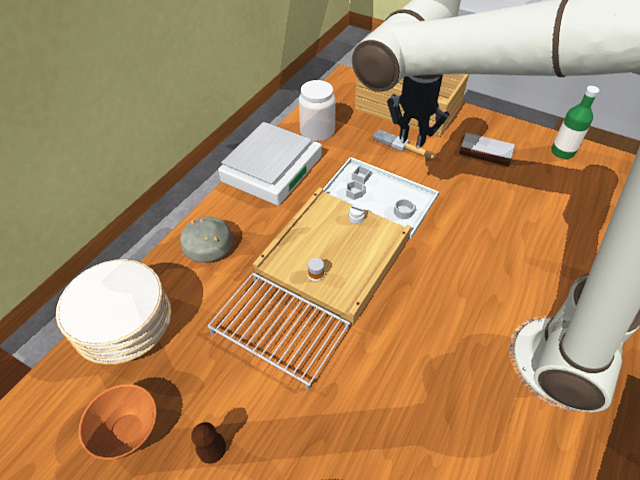

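All three cutters are in the tray, at (361,173), (356,189) and (404,208). The jar (316,268), timer (358,214), brush and pepper mill show at the same pixels as in the first side picture.

```bash
python3 -c "
from bench import job_done
print(job_done())"
```

```text
the job is handed in; nothing more can be done
None
```

I swept all three cutters over the board's end into the tray and handed the job in at about 22 s on the robot's clock. I only pushed them, with the fingers about 30 mm apart. The square went first, and I slid it deeper into the tray to leave room for the hex. The hex and then the round cutter followed.

- **Cutters:** the last check put all three inside the tray's walls with their centres about 20 mm above the table. The wrist pictures showed each of them lying flat.
- **Jar, timer, brush and pepper mill:** in the last side picture they stand where they were in the first one. The position estimates for the jar, timer and pepper mill moved by no more than about 15 mm, which I take as scatter between the two cameras.
- **Disagreement:** in the last check the network's only result for the brush was a low-score spot inside the tray (0.31), so I judged the brush from the picture. It also gave a second, false "timer" at the brush's place.
- **Forces:** every reading I took at the end of a move was near zero, and the arm ended raised and clear of everything.

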